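# Open the chest's dial padlock by feel and hold it up

### The job

The number of the dial padlock on the steel chest is lost: turn its dial, feeling past the ordinary clicks, until it catches and the shackle springs part-way out by itself. Then pull the shackle out as far as it goes, with the lock still lying in its seat, lift the open lock off the staple and finish while holding it up level, dial upwards, a good hand's breadth above its seat. Do not let go at the end, and leave the tools lying on and about the chest where they are.

Things in the scene. Friction and masses are not known exactly. Their poses are not given: they have to be found in the camera images.
- chest: grey-green steel chest 200 x 300 x 66 mm, fixed; origin under its centre, x to its back, y left, z up. Front: fixed deck (top z 66 mm) with a 10 mm seat on which the padlock lies between low corner tabs (12 mm above the seat, 1.5 mm play; the middle 44 mm of the lock's two long sides are free). Lid behind, top at z 68 mm; a hasp strap 40 mm wide lies on it under the shackle (top z 72 mm)
- staple (a point): top middle of the staple: an upright eye of 6 mm round bar, 24 mm wide, fixed on the chest just past the lock's shackle end, 34 mm above the deck. The shackle's left (short) leg runs through it and it stops the lock from following the shackle; with the shackle out at its stop the short leg has left the eye and the lock lifts straight up
- lock_center (a point): centre of the padlock's body, a steel block 60 (x) x 56 (y) x 24 (z) mm lying on its back, dial up; 0.3 to 0.55 kg in all, free to lift once open. Axes at the start as the chest's: x towards the shackle, away from the robot; z out of the dial face. 88 mm above the bench at the start. Can be gripped across y between the tabs, by the dial, or by the shackle
- dial_grip (a point): middle of the dial's knurled black knob, on its upright axis, at the height to grip (23.5 mm above lock_center, 2 mm further in x): 30 mm diameter, from 7 mm below to 8 mm above this point; under it a flat graduated disc of 47 mm diameter, its top 7 mm below this point
- lock_dial (a joint): dial angle in rad, growing clockwise seen from above; 0 = white line on the knob points at the shackle. Turns with a click every 0.52 rad (under 0.15 N m). The notch is unmarked and different each time: 0.4 to 3.3 rad clockwise of the start. There the shackle springs out and the dial is caught (play about 0.1 rad), so stop turning; it stays caught while the shackle is out
- shackle_grip (a point): point midway between the two legs of the steel U shackle at their mid-height, to grip them across y from outside: 40 mm over both round 8 mm legs, which run straight from 3 mm ahead of here back to the body; crown 23 mm ahead. 23 mm past the lock's end face while shut; hasp strap 15 mm below; 25 mm free beside each leg. Moves with the shackle
- lock_shackle (a joint): how far the shackle is out of the body along the lock's +x, in m: 0 to 0.002 while locked (it moves 1.5 mm at each click), springs by itself to about 0.009 at the notch, must then be pulled with up to 5 N to its stop at 0.030; stays where it is left
- punch: centre punch, 14 x 116 mm, lying on the lid at the left; bystander
- bolt: hex bolt, 22 x 58 mm, lying on the lid at the right; bystander
- pliers: pliers, 167 mm, lying on the bench to the right of the chest; bystander
Mind the look-alikes: they are no part of the job. There is more than one size of the part that bears lock_center; the job needs the middle-sized.

How it is judged:
By the outcome, as a careful person would: the job done as asked, in the order asked, and still so for the second after the job is handed in, while the arm keeps its last pose, push and grip.
It also fails if it takes over 67 s, if anything falls off the work surface, if the arm or the gripper's body presses on something with over 40 N, if the wrist force passes 120 N, or if a joint passes its speed limit or range.

### The arm

A 6-joint arm with a two-finger parallel gripper is mounted at the origin on the work surface; the furniture and walls round the work are solid. World frame = base frame: x ahead of the robot, y to its left, z up, the work surface at z = 0. Lengths are in m, angles in rad, forces in N, time in s.
With the tool pointing down it reaches from about 0.4 to 0.825 m from the base axis. Payload 7 kg.
Tool frame: the origin (TCP) lies at the very end of the fingers, on their centre line; the grasp point (between the pads) lies 19 mm behind it; z points along the fingers, y is the line along which they close (so a half turn about z gives the same grasp; the last joint's range is limited). The gripper opens to 88 mm and grips with 3 to 60 N. Pads are 19 mm wide; open, the fingers measure 130 mm over their backs; the gripper's body (78 mm by 193 mm) begins 47 mm behind the grasp point.
Start: joints at [-0.857, 0.359, 0.012, 0, -1.224, -0.288], TCP at [0.279, -0.615, 0.227] pointing down, gripper open.
Joint ranges: [-3.07, 3.07], [-1.43, 2.12], [-1.02, 1.25], [-3.03, 1.67], [-3.05, -0], [-3.03, 3.03]. Speed limits (rad/s): [2.39, 2.39, 3.01, 3.14, 3.14, 3.14].

### API

Orientations are given as [roll, pitch, yaw] about the fixed x, y, z axes, in that order (R = Rz(yaw) Ry(pitch) Rx(roll)).
In Python, from station import arm gives the robot as it stands. The module is installed in compiled form; this text tells all that it offers.
- The arm moves only by the shell command python3 -m crank 'ROWS' [FORCE]. ROWS is JSON, a list of rows, each an object of numbers: "dx", "dy", "dz": the shift along the world's x, y, z in m; "twist": the turn about the world's z in degrees; "grip": the opening, from -1 (shut) to 1 (fully open). A call has exactly 5 rows; each row is the pose to reach, as a shift and turn from the pose commanded when the call began; what a row does not reach only later rows make up. A row lasts 1/12 s, in which the tool goes at most 41.7 mm and 7.16 degrees, less where a joint would pass 70% of its speed; a pose out of reach is approached as far as the arm can. A call with a gripper value outside its range is refused whole. The fingers move at their own pace and stop on an object; FORCE is the grip in N (left out, the last holds). Time passes only in rows, so rows that repeat a pose let the fingers close, or fill a call up. It gives the time, the measured TCP pose, the force, the opening and the grip force at its end, in the units of the state.
- arm.get_state(): the state, without advancing time (a new reading comes with each control period).
- arm.grab_frame(name): name is "side" or "top" or "wrist"; returns the picture (400x640x3 uint8, red, green, blue); there is no depth.
- arm.get_calibration(name): a dict with "fx", "fy", "cx", "cy" (pixels), "cam_to_world" (4x4, takes a point from camera to world coordinates); the wrist camera has in their place "tool_from_camera" (4x4, takes a point from camera to tool coordinates, whose origin is the TCP and whose axes are the flange's). Camera axes: x right, y down, z forward; pixel columns grow to the right and rows downward; lengths in m; the calibration is good to about 2 mm. A picture is of the moment at which its call begins: read the wrist's pose just before it. get_calibration takes no time and is no camera call.
- arm.job_done(): hands the job in; it is judged then, once.
The state is a dict: "t": time; "q": joint angles; "qd": joint speeds; "joint_efforts": joint torques, N m; "eef_pos": TCP position; "ee_rot": TCP orientation; "force": force on the tool from outside, world axes, zero at the start; "moment": the same for the moment, N m; "width": finger opening in m; "gripper_force": force on a finger pad.
Only numpy, scipy, OpenCV 4.12 (cv2) and the standard library are available. Lean on these libraries where they do the work, as an engineer would, in place of code of your own. Each camera call takes 0.05 s, during which the arm holds its last target. There are 200 camera calls.

## Working session

There is one attempt and no reset: what is moved stays moved. The work goes in short steps, Python scripts to look and compute and a shell command to move; the robot and the scene stay as the last step left them, time stands still between calls to the robot, and variables do not carry over. Pictures are saved under pics/ and viewed, at most 12 in all, crops included, and the job is handed in when it is done.

```bash
mkdir -p pics
python3 - <<'E'
from station import arm
import cv2,numpy as np
s=arm.get_state();print(s)
for n in("top","side"):
    cv2.imwrite(f"pics/{n}0.png",arm.grab_frame(n)[...,::-1]);c=arm.get_calibration(n);print(n,c)
print(arm.get_calibration("wrist"))
E
```

```text
{'t': 0.0, 'q': array([-8.56878405e-01,  3.59382022e-01,  1.10417652e-02, -3.72114245e-04,
       -1.22407197e+00, -2.88046018e-01]), 'qd': array([-0.0001382 , -0.00023839,  0.00035534,  0.00022763,  0.0010359 ,
       -0.00049296]), 'joint_efforts': array([-1.62655720e-03, -5.82706690e+01,  2.93062806e+01,  6.99741706e+00,
        6.79110046e-03, -1.65055826e-04]), 'eef_pos': array([ 0.27859719, -0.61428235,  0.22561442]), 'ee_rot': array([ 3.13994394e+00, -1.23695983e-04, -2.71584738e+00]), 'force': array([ 0.0296368 , -0.4187481 , -0.04514396]), 'moment': array([0.00533738, 0.01675999, 0.00247051]), 'gripper_force': 0.0, 'width': 0.08762556737635653}
top {'fx': 515.9118464505724, 'fy': 515.9118464505724, 'cx': 324.3175735041823, 'cy': 208.4219113367609, 'cam_to_world': array([[-0.0019146 , -0.99861522,  0.05257346,  0.42172875],
       [-0.99994699,  0.00244372,  0.01000198, -0.07861432],
       [-0.0101166 , -0.05255153, -0.99856697,  1.33685235],
       [ 0.        ,  0.        ,  0.        ,  1.        ]])}
side {'fx': 489.5264134340434, 'fy': 489.5264134340434, 'cx': 319.3682065393234, 'cy': 196.36601154726029, 'cam_to_world': array([[-0.25741317, -0.65959407,  0.70616863, -0.58439587],
       [-0.96618334,  0.16426291, -0.19876481,  0.24224109],
       [ 0.01510678, -0.73345304, -0.67957223,  1.1185743 ],
       [ 0.        ,  0.        ,  0.        ,  1.        ]])}
{'fx': 360.17466419471407, 'fy': 360.17466419471407, 'cx': 316.08537327199974, 'cy': 200.62029670401006, 'tool_from_camera': array([[ 6.21020087e-04, -9.60895665e-01, -2.76909978e-01,
         7.60195073e-02],
       [ 9.99999618e-01,  7.67089213e-04, -4.19171780e-04,
         6.82107233e-04],
       [ 6.15195004e-04, -2.76909612e-01,  9.60895774e-01,
        -1.57315423e-01],
       [ 0.00000000e+00,  0.00000000e+00,  0.00000000e+00,
         1.00000000e+00]])}
```

View pics/top0.png

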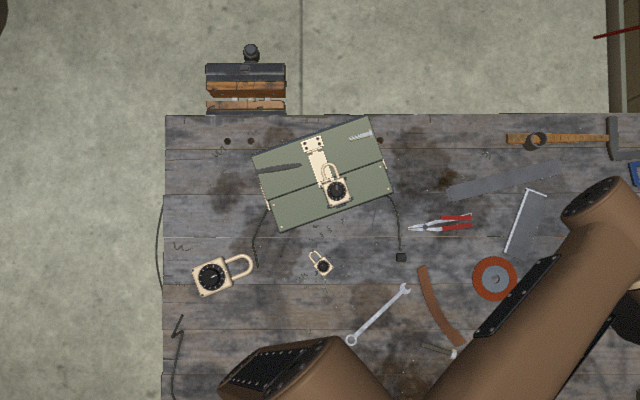

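View pics/side0.png

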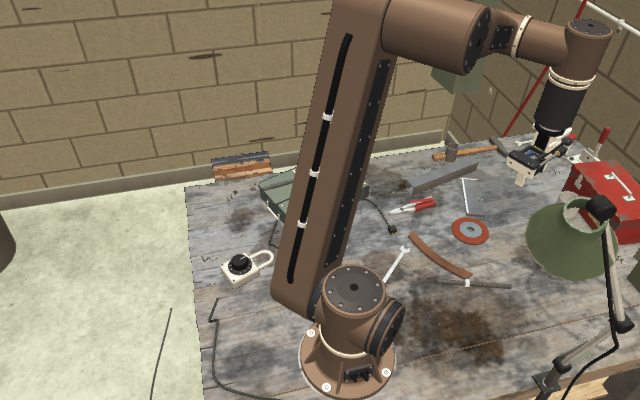

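Three padlocks can be confused in the top view: a large one on the bench at (212,276), a tiny one at (321,264), and the middle-sized one on the chest at (337,190). I choose the one on the chest and will check it in a close crop.

```bash
cat > h.py <<'E'
import numpy as np,cv2
from station import arm
from scipy.spatial.transform import Rotation as R
def ray(n,u,v,z,s=None):
    c=arm.get_calibration(n)
    if n=="wrist":
        T=np.eye(4);T[:3,:3]=R.from_euler("xyz",s["ee_rot"]).as_matrix();T[:3,3]=s["eef_pos"];T=T@c["tool_from_camera"]
    else:T=c["cam_to_world"]
    d=T[:3,:3]@[(u-c["cx"])/c["fx"],(v-c["cy"])/c["fy"],1];o=T[:3,3]
    return o+d*(z-o[2])/d[2]
E
python3 - <<'E'
import cv2
i=cv2.imread("pics/top0.png")[105:240,240:405]
cv2.imwrite("pics/c1.png",cv2.resize(i,None,fx=4.4,fy=4.4,interpolation=cv2.INTER_CUBIC))
E
```

```text
(no output)
```

View pics/c1.png

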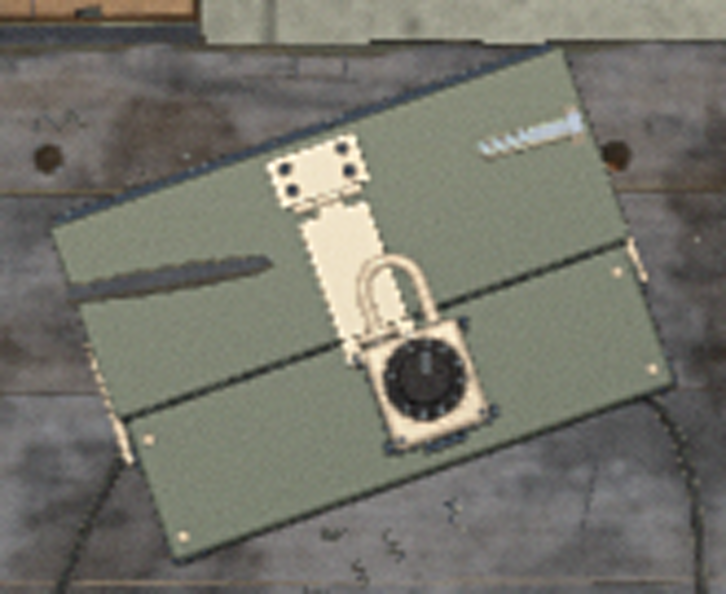

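The crop shows the chosen lock: its knob is at top pixel (336.8,189.8), the shackle runs over the hasp strap, and the staple eye is at its left leg. The chest is turned about +20°. Next I work out the distance to a hover point.

Run:
```python
from h import *
i=lambda x,y:(x/4.4+240,y/4.4+105)
k=ray("top",*i(426,373),.118);print("knob",k)
P={n:ray("top",*i(*p),z) for n,p,z in [("bl",(55,228),.068),("br",(560,48),.068),("fl",(178,560),.066),("fr",(672,383),.066)]}
print(P)
for a,b in(("fl","bl"),("fr","br")):d=P[b]-P[a];print(np.degrees(np.arctan2(d[1],d[0])))
for a,b in(("br","bl"),("fr","fl")):d=P[b]-P[a];print(np.degrees(np.arctan2(-d[0],d[1])))
print(k-arm.get_state()["eef_pos"])
```

```text
knob [ 0.53008412 -0.09611647  0.118     ]
{'bl': array([0.61709728, 0.11193094, 0.068     ]), 'br': array([ 0.71841989, -0.17306502,  0.068     ]), 'fl': array([0.43007693, 0.04226645, 0.066     ]), 'fr': array([ 0.52869192, -0.23478224,  0.066     ])}
20.430203905531112
18.01935530975397
19.571468940082912
19.593097921329125
[ 0.25148314  0.51823475 -0.10774504]
```

```bash
python3 -m crank '[{"dx":0.018,"dy":0.037,"grip":1},{"dx":0.036,"dy":0.074,"grip":1},{"dx":0.054,"dy":0.111,"grip":1},{"dx":0.072,"dy":0.148,"grip":1},{"dx":0.09,"dy":0.185,"grip":1}]' 30
python3 -m crank '[{"dx":0.018,"dy":0.037,"grip":1},{"dx":0.036,"dy":0.074,"grip":1},{"dx":0.054,"dy":0.111,"grip":1},{"dx":0.072,"dy":0.148,"grip":1},{"dx":0.09,"dy":0.185,"grip":1}]'
python3 -m crank '[{"dx":0.018,"dy":0.037,"grip":1},{"dx":0.036,"dy":0.074,"grip":1},{"dx":0.054,"dy":0.111,"grip":1},{"dx":0.071,"dy":0.148,"grip":1},{"dx":0.071,"dy":0.148,"twist":-4.8,"grip":1}]'
python3 - <<'E'
from h import *
s=arm.get_state();print(s)
f=arm.grab_frame("wrist");s=arm.get_state();cv2.imwrite("pics/w1.png",f[...,::-1])
np.save("w1s.npy",np.r_[s["eef_pos"],s["ee_rot"]])
E
```

```text
{'t': 0.1, 'q': array([-8.56901764e-01,  3.59296722e-01,  1.11835004e-02, -2.95832116e-04,
       -1.22412408e+00, -2.88091031e-01]), 'qd': array([-0.00125964, -0.00201924,  0.00233461,  0.00052486, -0.00117289,
        0.00117204]), 'joint_efforts': array([-1.46864400e-03, -5.84161305e+01,  2.93751884e+01,  7.01547414e+00,
        1.02115722e-02, -4.15409863e-05]), 'eef_pos': array([ 0.27860098, -0.61435122,  0.22574504]), 'ee_rot': array([ 3.14013204e+00, -1.42791424e-04, -2.71588973e+00]), 'force': array([ 0.19238015,  0.27948639, -0.30631681]), 'moment': array([0.02443882, 0.012072  , 0.01104151]), 'gripper_force': 0.0, 'width': 0.0876176831496561}invalid input at $[0]: expected keys dx, dy, dz, twist, grip
invalid input at $[0]: expected keys dx, dy, dz, twist, grip
invalid input at $[0]: expected keys dx, dy, dz, twist, grip
```

View pics/w1.png

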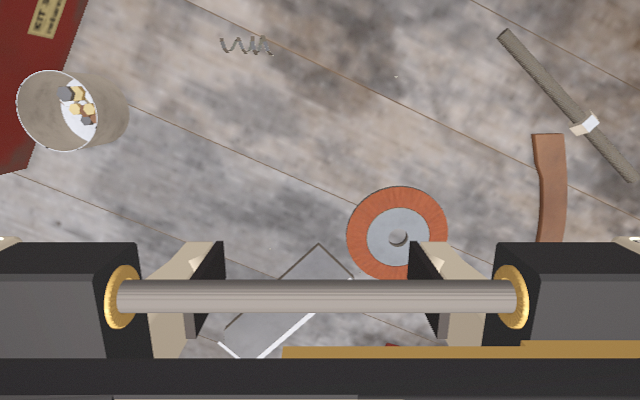

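The rows were refused because every key is required. The wrist view still shows only the bench at the start pose: grinder disc at (397,235), fingers at (200,290) and (435,290).

```bash
python3 -m crank '[{"dx":0.02,"dy":0.036,"dz":0,"twist":0,"grip":1},{"dx":0.04,"dy":0.072,"dz":0,"twist":0,"grip":1},{"dx":0.06,"dy":0.108,"dz":0,"twist":0,"grip":1},{"dx":0.08,"dy":0.144,"dz":0,"twist":0,"grip":1},{"dx":0.1,"dy":0.18,"dz":0,"twist":0,"grip":1}]' 30
python3 -m crank '[{"dx":0.02,"dy":0.036,"dz":0,"twist":0,"grip":1},{"dx":0.04,"dy":0.072,"dz":0,"twist":0,"grip":1},{"dx":0.06,"dy":0.108,"dz":0,"twist":0,"grip":1},{"dx":0.08,"dy":0.144,"dz":0,"twist":0,"grip":1},{"dx":0.1,"dy":0.18,"dz":0,"twist":0,"grip":1}]'
python3 -m crank '[{"dx":0.02,"dy":0.036,"dz":0,"twist":-1,"grip":1},{"dx":0.04,"dy":0.072,"dz":0,"twist":-2,"grip":1},{"dx":0.06,"dy":0.108,"dz":0,"twist":-3,"grip":1},{"dx":0.08,"dy":0.144,"dz":0,"twist":-4,"grip":1},{"dx":0.098,"dy":0.175,"dz":0,"twist":-4.8,"grip":1}]'
python3 - <<'E'
from h import *
f=arm.grab_frame("wrist");s=arm.get_state();print(s["t"],s["q"],s["eef_pos"],s["ee_rot"],abs(s["qd"]).max())
f=arm.grab_frame("wrist");cv2.imwrite("pics/w2.png",f[...,::-1])
np.save("w1s.npy",np.r_[s["eef_pos"],s["ee_rot"]])
E
```

```text
t: 0.57
eef_pos: [0.3791, -0.433, 0.2263]
ee_rot: [3.141, -0.0, -2.716]
force: [1.6, -0.3, -0.1]
width: 0.0877
gripper_force: 0.0
t: 0.98
eef_pos: [0.4792, -0.2527, 0.2266]
ee_rot: [-3.142, 0.0, -2.716]
force: [1.2, 0.3, -0.6]
width: 0.0876
gripper_force: 0.0
t: 1.4
eef_pos: [0.5775, -0.0772, 0.2266]
ee_rot: [3.142, 0.0, -2.8]
force: [0.4, -0.5, -0.0]
width: 0.0874
gripper_force: 0.0
1.45 [ 2.07791079e-01  2.11528458e-01 -1.93603843e-01 -3.66596511e-04
 -1.16424060e+00 -1.43542223e+00] [ 0.58053941 -0.07348881  0.22616234] [ 3.14145092e+00  1.45584953e-03 -2.79857232e+00] 0.1438417139285119
```

View pics/w2.png

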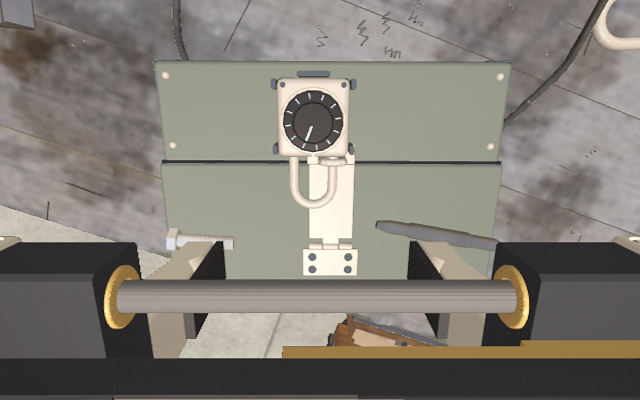

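The wrist view shows the lock body at (313,117), the knob at about (311,118), its white line pointing down-left to (307,140), the shackle crown at (314,205), the staple eye at (334,162) and the chest edges. The arm was still settling, so I take another frame, enlarged.

Run:
```python
from h import *
for _ in range(3): arm.grab_frame("top")
s=arm.get_state()
f=arm.grab_frame("wrist");print(s["t"],s["eef_pos"],s["ee_rot"],abs(s["qd"]).max())
cv2.imwrite("pics/w3.png",cv2.resize(f[60:220,210:420,::-1],None,fx=3.7,fy=3.7,interpolation=cv2.INTER_CUBIC))
np.save("w1s.npy",np.r_[s["eef_pos"],s["ee_rot"]])
```

```text
1.65 [ 0.57645605 -0.0795651   0.22612601] [ 3.14138297e+00 -9.94211331e-04 -2.79863894e+00] 0.025084505972034668
```

View pics/w3.png

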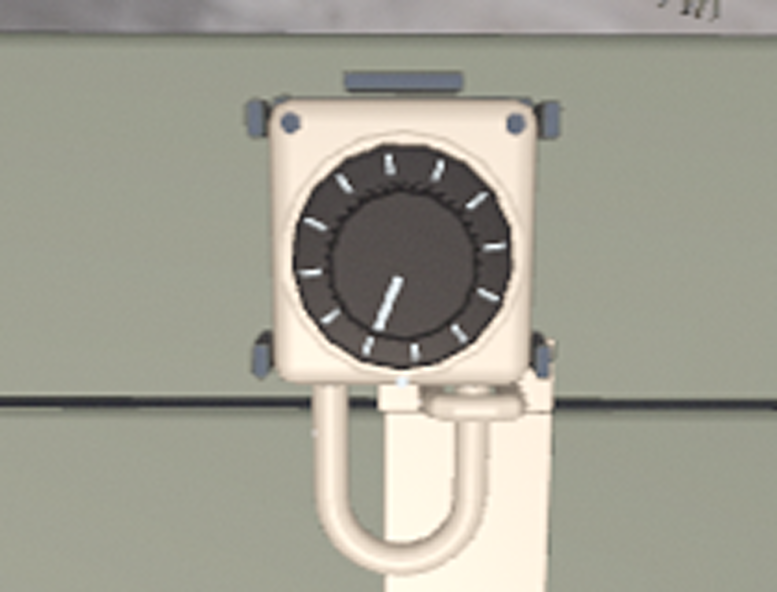

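Run:
```python
from h import *
a=np.load("w1s.npy");s=dict(eef_pos=a[:3],ee_rot=a[3:])
g=lambda x,y,z:ray("wrist",x/3.7+210,y/3.7+60,z,s)
k=g(403,263,.1195);d=g(402,256,.1045);b=g(403.5,240,.1);cr=g(401,573,.087)
print("knob",k,"disc",d,"body",b,"crown",cr)
for p,q,z in(((272,375),(272,105),.1),((535,375),(535,105),.1),):
    v=g(*p,z)-g(*q,z);print(np.degrees(np.arctan2(v[1],v[0])))
v=g(0,400,.067)-g(777,404,.067);print(np.degrees(np.arctan2(v[0],-v[1])))
v=cr-k;print(np.degrees(np.arctan2(v[1],v[0])),np.linalg.norm(v[:2]))
v=g(272,240,.1)-g(535,240,.1);print(np.linalg.norm(v)); v=g(403,98,.1)-g(403,383,.1);print(np.linalg.norm(v))
print("tool yaw",np.degrees(a[5]))
```

```text
knob [ 0.52628594 -0.09482703  0.1195    ] disc [ 0.52623974 -0.09494987  0.1045    ] body [ 0.52338727 -0.09561353  0.1       ] crown [ 0.59641192 -0.06981971  0.087     ]
18.25557593575724
21.375700902019474
19.391565024554218
19.626522784455588 0.0744514545289395
0.054897746970817896
0.05843003605489715
tool yaw -160.3501995070535
```

```bash
python3 -m crank '[{"dx":-0.01,"dy":-0.003,"dz":0,"twist":6.5,"grip":1},{"dx":-0.02,"dy":-0.006,"dz":0,"twist":13,"grip":1},{"dx":-0.03,"dy":-0.009,"dz":0,"twist":19.5,"grip":1},{"dx":-0.04,"dy":-0.012,"dz":0,"twist":26,"grip":1},{"dx":-0.05,"dy":-0.015,"dz":0,"twist":32.5,"grip":1}]'
python3 -m crank '[{"dx":0,"dy":0,"dz":0,"twist":6.5,"grip":1},{"dx":0,"dy":0,"dz":0,"twist":13,"grip":1},{"dx":0,"dy":0,"dz":0,"twist":19.5,"grip":1},{"dx":0,"dy":0,"dz":0,"twist":26,"grip":1},{"dx":0,"dy":0,"dz":0,"twist":32.5,"grip":1}]'
python3 -m crank '[{"dx":0,"dy":0,"dz":0,"twist":6.5,"grip":1},{"dx":0,"dy":0,"dz":0,"twist":13,"grip":1},{"dx":0,"dy":0,"dz":0,"twist":19.5,"grip":1},{"dx":0,"dy":0,"dz":0,"twist":26,"grip":1},{"dx":0,"dy":0,"dz":0,"twist":32.5,"grip":1}]'
python3 -m crank '[{"dx":0,"dy":0,"dz":-0.02,"twist":6.5,"grip":1},{"dx":0,"dy":0,"dz":-0.04,"twist":13,"grip":1},{"dx":0,"dy":0,"dz":-0.06,"twist":19.5,"grip":1},{"dx":0,"dy":0,"dz":-0.08,"twist":26,"grip":1},{"dx":0,"dy":0,"dz":-0.095,"twist":32.5,"grip":1}]'
python3 -m crank '[{"dx":0,"dy":0,"dz":0,"twist":0,"grip":1},{"dx":0,"dy":0,"dz":0,"twist":0,"grip":1},{"dx":0,"dy":0,"dz":0,"twist":0,"grip":1},{"dx":0,"dy":0,"dz":0,"twist":0,"grip":1},{"dx":0,"dy":0,"dz":0,"twist":0,"grip":1}]'
python3 -c "
from h import *
print(arm.get_state())"
```

```text
t: 2.12
eef_pos: [0.5256, -0.0962, 0.2267]
ee_rot: [-3.142, 0.0, -2.229]
force: [0.5, 0.1, 0.6]
width: 0.0877
gripper_force: 0.0
t: 2.53
eef_pos: [0.526, -0.0961, 0.2268]
ee_rot: [-3.141, 0.0, -1.662]
force: [-0.4, 0.1, 0.2]
width: 0.0875
gripper_force: 0.0
t: 2.95
eef_pos: [0.5261, -0.0961, 0.2268]
ee_rot: [-3.141, -0.0, -1.094]
force: [0.5, -0.2, -0.7]
width: 0.0877
gripper_force: 0.0
t: 3.37
eef_pos: [0.5255, -0.0961, 0.1303]
ee_rot: [3.141, 0.001, -0.527]
force: [-0.5, 0.1, -0.0]
width: 0.0877
gripper_force: 0.0
t: 3.78
eef_pos: [0.5274, -0.0949, 0.1328]
ee_rot: [-3.14, -0.002, -0.533]
force: [-1.2, 0.1, 0.4]
width: 0.0875
gripper_force: 0.0
{'t': 3.7833, 'q': array([ 1.88222134e-01,  2.12837707e-01, -4.24993357e-01,  1.88897699e-04,
       -9.30908696e-01,  8.49896820e-01]), 'qd': array([ 0.00403252,  0.00402603, -0.00544971, -0.00176915,  0.00337815,
        0.01019882]), 'joint_efforts': array([-9.56313405e-02, -4.23284340e+01,  2.50910854e+01,  5.93437672e+00,
        7.59599009e-02, -3.86781315e-02]), 'eef_pos': array([ 0.52739123, -0.09485088,  0.13276143]), 'ee_rot': array([-3.14034920e+00, -1.64508127e-03, -5.32565760e-01]), 'force': array([-1.24969746,  0.09923923,  0.4346148 ]), 'moment': array([-0.08132696,  0.18880366, -0.00345235]), 'gripper_force': 0.0, 'width': 0.08753821813644466}
```

```bash
python3 -m crank '[{"dx":-0.001,"dy":0,"dz":-0.01,"twist":0,"grip":1},{"dx":-0.001,"dy":0,"dz":-0.02,"twist":0,"grip":1},{"dx":-0.001,"dy":0,"dz":-0.024,"twist":0,"grip":1},{"dx":-0.001,"dy":0,"dz":-0.024,"twist":0,"grip":1},{"dx":-0.001,"dy":0,"dz":-0.024,"twist":0,"grip":0.2}]' 30
python3 -m crank '[{"dx":0,"dy":0,"dz":0,"twist":0,"grip":-0.2},{"dx":0,"dy":0,"dz":0,"twist":0,"grip":-0.4},{"dx":0,"dy":0,"dz":0,"twist":0,"grip":-1},{"dx":0,"dy":0,"dz":0,"twist":0,"grip":-1},{"dx":0,"dy":0,"dz":0,"twist":0,"grip":-1}]' 30
python3 -m crank '[{"dx":0,"dy":0,"dz":0,"twist":0,"grip":-1},{"dx":0,"dy":0,"dz":0,"twist":0,"grip":-1},{"dx":0,"dy":0,"dz":0,"twist":0,"grip":-1},{"dx":0,"dy":0,"dz":0,"twist":0,"grip":-1},{"dx":0,"dy":0,"dz":0,"twist":0,"grip":-1}]' 30
python3 -c "
from h import *
print(arm.get_state())"
```

```text
t: 4.2
eef_pos: [0.5254, -0.0948, 0.1069]
ee_rot: [3.141, 0.001, -0.531]
force: [-0.2, -0.4, 0.4]
width: 0.0849
gripper_force: 0.0
t: 4.62
eef_pos: [0.5259, -0.0947, 0.1078]
ee_rot: [-3.141, -0.0, -0.531]
force: [0.0, -1.1, -0.1]
width: 0.0534
gripper_force: 0.0
t: 5.03
eef_pos: [0.5259, -0.0946, 0.1076]
ee_rot: [-3.141, -0.0, -0.531]
force: [0.1, 0.9, 0.3]
width: 0.0284
gripper_force: 30.0
{'t': 5.0333, 'q': array([ 1.89048836e-01,  2.40162929e-01, -4.56566757e-01, -5.28253920e-05,
       -8.73831395e-01,  8.51200701e-01]), 'qd': array([-6.98913772e-04, -1.54900215e-03,  6.69725305e-06,  9.89092354e-04,
       -9.47629703e-04,  7.52019503e-05]), 'joint_efforts': array([-4.55579683e-01, -4.35012174e+01,  2.36245841e+01,  5.76723173e+00,
       -8.83899559e-02, -9.66215681e-03]), 'eef_pos': array([ 0.52589053, -0.09464305,  0.10758672]), 'ee_rot': array([-3.14140714e+00, -1.50219320e-04, -5.30580707e-01]), 'force': array([0.10452834, 0.91002849, 0.31434856]), 'moment': array([ 0.20896184, -0.00398139, -0.00800439]), 'gripper_force': 30.000112652778625, 'width': 0.028373828317189705}
```

```bash
cat > m.sh <<'E'
python3 -c "
from h import *
s=arm.get_state();print('yaw',np.degrees(s['ee_rot'][2]).round(2),'M',s['moment'].round(3),'F',s['force'].round(1),'w',s['width'].round(4))"
E
python3 -m crank '[{"dx":0,"dy":0,"dz":0,"twist":-2,"grip":-1},{"dx":0,"dy":0,"dz":0,"twist":-4,"grip":-1},{"dx":0,"dy":0,"dz":0,"twist":-6,"grip":-1},{"dx":0,"dy":0,"dz":0,"twist":-8,"grip":-1},{"dx":0,"dy":0,"dz":0,"twist":-10,"grip":-1}]' >/dev/null;sh m.sh
python3 -m crank '[{"dx":0,"dy":0,"dz":0,"twist":-2,"grip":-1},{"dx":0,"dy":0,"dz":0,"twist":-4,"grip":-1},{"dx":0,"dy":0,"dz":0,"twist":-6,"grip":-1},{"dx":0,"dy":0,"dz":0,"twist":-8,"grip":-1},{"dx":0,"dy":0,"dz":0,"twist":-10,"grip":-1}]'>/dev/null;sh m.sh
```

```text
Traceback (most recent call last):
AttributeError: 'float' object has no attribute 'round'
Traceback (most recent call last):
AttributeError: 'float' object has no attribute 'round'
```

```bash
sed -i "s/s\['width'\].round(4)/round(s['width'],4)/" m.sh; sh m.sh
python3 -m crank '[{"dx":0,"dy":0,"dz":0,"twist":-1,"grip":-1},{"dx":0,"dy":0,"dz":0,"twist":-2,"grip":-1},{"dx":0,"dy":0,"dz":0,"twist":-3,"grip":-1},{"dx":0,"dy":0,"dz":0,"twist":-4,"grip":-1},{"dx":0,"dy":0,"dz":0,"twist":-5,"grip":-1}]' >/dev/null;sh m.sh
python3 -m crank '[{"dx":0,"dy":0,"dz":0,"twist":-1,"grip":-1},{"dx":0,"dy":0,"dz":0,"twist":-2,"grip":-1},{"dx":0,"dy":0,"dz":0,"twist":-3,"grip":-1},{"dx":0,"dy":0,"dz":0,"twist":-4,"grip":-1},{"dx":0,"dy":0,"dz":0,"twist":-5,"grip":-1}]'>/dev/null;sh m.sh
```

```text
yaw -50.5 M [ 0.864 -0.312  0.024] F [ 1.2  3.2 -1.1] w 0.0282
yaw -55.45 M [ 1.69  -0.976  0.271] F [ 3.3  4.6 -0.8] w 0.0288
yaw -60.48 M [ 1.481 -0.836  0.145] F [ 2.2  4.2 -0.5] w 0.0289
```

```bash
python3 -m crank '[{"dx":0,"dy":0,"dz":0,"twist":-1,"grip":-1},{"dx":0,"dy":0,"dz":0,"twist":-2,"grip":-1},{"dx":0,"dy":0,"dz":0,"twist":-3,"grip":-1},{"dx":0,"dy":0,"dz":0,"twist":-4,"grip":-1},{"dx":0,"dy":0,"dz":0,"twist":-5,"grip":-1}]' >/dev/null;sh m.sh
python3 -m crank '[{"dx":0,"dy":0,"dz":0,"twist":-1,"grip":-1},{"dx":0,"dy":0,"dz":0,"twist":-2,"grip":-1},{"dx":0,"dy":0,"dz":0,"twist":-3,"grip":-1},{"dx":0,"dy":0,"dz":0,"twist":-4,"grip":-1},{"dx":0,"dy":0,"dz":0,"twist":-5,"grip":-1}]'>/dev/null;sh m.sh
```

```text
yaw -65.49 M [ 1.671 -1.035  0.11 ] F [ 3.5  4.3 -2.1] w 0.0288
yaw -70.5 M [ 1.679 -1.172  0.004] F [ 2.9  5.  -0.6] w 0.0285
```

```bash
python3 -m crank '[{"dx":0,"dy":0,"dz":0,"twist":-1,"grip":-1},{"dx":0,"dy":0,"dz":0,"twist":-2,"grip":-1},{"dx":0,"dy":0,"dz":0,"twist":-3,"grip":-1},{"dx":0,"dy":0,"dz":0,"twist":-4,"grip":-1},{"dx":0,"dy":0,"dz":0,"twist":-5,"grip":-1}]' >/dev/null;sh m.sh
python3 -m crank '[{"dx":0,"dy":0,"dz":0,"twist":-1,"grip":-1},{"dx":0,"dy":0,"dz":0,"twist":-2,"grip":-1},{"dx":0,"dy":0,"dz":0,"twist":-3,"grip":-1},{"dx":0,"dy":0,"dz":0,"twist":-4,"grip":-1},{"dx":0,"dy":0,"dz":0,"twist":-5,"grip":-1}]'>/dev/null;sh m.sh
python3 - <<'E'
from h import *
f=arm.grab_frame("wrist");t=arm.grab_frame("top")
cv2.imwrite("pics/d1.png",np.hstack([f[...,::-1][:,80:560],cv2.resize(t[140:230,300:390,::-1],(320,400))]))
E
```

```text
yaw -75.5 M [ 1.856 -1.218  0.005] F [ 3.1  4.5 -0.9] w 0.0288
yaw -80.5 M [ 1.791 -1.365  0.045] F [ 3.5  3.3 -1.1] w 0.0282
```

View pics/d1.png

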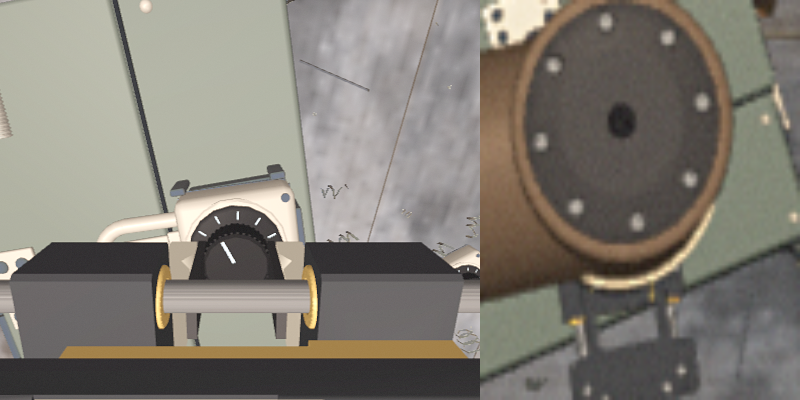

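The picture shows the knob's white line at (228,252) turned along with the fingers, about 70° clockwise from the shackle, so nothing is slipping. The shackle is still shut. I go on with a moment guard.

```bash
cat >> m.sh <<'E'
python3 -c "
from station import arm
import sys
sys.exit(abs(arm.get_state()['moment'][2])>0.3)"
E
python3 -m crank '[{"dx":0,"dy":0,"dz":0,"twist":-1,"grip":-1},{"dx":0,"dy":0,"dz":0,"twist":-2,"grip":-1},{"dx":0,"dy":0,"dz":0,"twist":-3,"grip":-1},{"dx":0,"dy":0,"dz":0,"twist":-4,"grip":-1},{"dx":0,"dy":0,"dz":0,"twist":-5,"grip":-1}]' >/dev/null;sh m.sh || exit
python3 -m crank '[{"dx":0,"dy":0,"dz":0,"twist":-1,"grip":-1},{"dx":0,"dy":0,"dz":0,"twist":-2,"grip":-1},{"dx":0,"dy":0,"dz":0,"twist":-3,"grip":-1},{"dx":0,"dy":0,"dz":0,"twist":-4,"grip":-1},{"dx":0,"dy":0,"dz":0,"twist":-5,"grip":-1}]'>/dev/null;sh m.sh || exit
python3 -m crank '[{"dx":0,"dy":0,"dz":0,"twist":-1,"grip":-1},{"dx":0,"dy":0,"dz":0,"twist":-2,"grip":-1},{"dx":0,"dy":0,"dz":0,"twist":-3,"grip":-1},{"dx":0,"dy":0,"dz":0,"twist":-4,"grip":-1},{"dx":0,"dy":0,"dz":0,"twist":-5,"grip":-1}]' >/dev/null;sh m.sh || exit
python3 -m crank '[{"dx":0,"dy":0,"dz":0,"twist":-1,"grip":-1},{"dx":0,"dy":0,"dz":0,"twist":-2,"grip":-1},{"dx":0,"dy":0,"dz":0,"twist":-3,"grip":-1},{"dx":0,"dy":0,"dz":0,"twist":-4,"grip":-1},{"dx":0,"dy":0,"dz":0,"twist":-5,"grip":-1}]'>/dev/null;sh m.sh
```

```text
yaw -85.46 M [ 1.625 -1.726  0.257] F [ 4.3  4.  -2.3] w 0.0284False
```

```bash
sed -i 's/sys.exit(\(.*\))$/sys.exit(int(\1))/; s/)"$/)"/' m.sh; sed -i "s/sys.exit(abs(arm.get_state()\['moment'\]\[2\])>0.3)/sys.exit(int(abs(arm.get_state()['moment'][2])>0.3))/" m.sh; tail -1 m.sh
python3 -m crank '[{"dx":0,"dy":0,"dz":0,"twist":-1,"grip":-1},{"dx":0,"dy":0,"dz":0,"twist":-2,"grip":-1},{"dx":0,"dy":0,"dz":0,"twist":-3,"grip":-1},{"dx":0,"dy":0,"dz":0,"twist":-4,"grip":-1},{"dx":0,"dy":0,"dz":0,"twist":-5,"grip":-1}]' >/dev/null;sh m.sh || exit
python3 -m crank '[{"dx":0,"dy":0,"dz":0,"twist":-1,"grip":-1},{"dx":0,"dy":0,"dz":0,"twist":-2,"grip":-1},{"dx":0,"dy":0,"dz":0,"twist":-3,"grip":-1},{"dx":0,"dy":0,"dz":0,"twist":-4,"grip":-1},{"dx":0,"dy":0,"dz":0,"twist":-5,"grip":-1}]'>/dev/null;sh m.sh || exit
python3 -m crank '[{"dx":0,"dy":0,"dz":0,"twist":-1,"grip":-1},{"dx":0,"dy":0,"dz":0,"twist":-2,"grip":-1},{"dx":0,"dy":0,"dz":0,"twist":-3,"grip":-1},{"dx":0,"dy":0,"dz":0,"twist":-4,"grip":-1},{"dx":0,"dy":0,"dz":0,"twist":-5,"grip":-1}]' >/dev/null;sh m.sh || exit
python3 -m crank '[{"dx":0,"dy":0,"dz":0,"twist":-1,"grip":-1},{"dx":0,"dy":0,"dz":0,"twist":-2,"grip":-1},{"dx":0,"dy":0,"dz":0,"twist":-3,"grip":-1},{"dx":0,"dy":0,"dz":0,"twist":-4,"grip":-1},{"dx":0,"dy":0,"dz":0,"twist":-5,"grip":-1}]'>/dev/null;sh m.sh
```

```text
sys.exit(int(abs(arm.get_state()['moment'][2])>0.3))"
yaw -90.47 M [ 1.523 -1.82   0.168] F [ 4.9  3.9 -1.2] w 0.0288
yaw -95.48 M [ 1.566 -1.791  0.016] F [ 4.8  3.  -1.7] w 0.0285
yaw -100.48 M [ 1.392 -1.943  0.072] F [ 5.6  2.5 -1.9] w 0.0284
yaw -105.48 M [ 1.335 -1.995 -0.009] F [ 6.2  3.4 -1.6] w 0.0282
```

```bash
python3 -m crank '[{"dx":0,"dy":0,"dz":0,"twist":-1,"grip":-1},{"dx":0,"dy":0,"dz":0,"twist":-2,"grip":-1},{"dx":0,"dy":0,"dz":0,"twist":-3,"grip":-1},{"dx":0,"dy":0,"dz":0,"twist":-4,"grip":-1},{"dx":0,"dy":0,"dz":0,"twist":-5,"grip":-1}]' >/dev/null;sh m.sh || exit
python3 -m crank '[{"dx":0,"dy":0,"dz":0,"twist":-1,"grip":-1},{"dx":0,"dy":0,"dz":0,"twist":-2,"grip":-1},{"dx":0,"dy":0,"dz":0,"twist":-3,"grip":-1},{"dx":0,"dy":0,"dz":0,"twist":-4,"grip":-1},{"dx":0,"dy":0,"dz":0,"twist":-5,"grip":-1}]'>/dev/null;sh m.sh || exit
python3 -m crank '[{"dx":0,"dy":0,"dz":0,"twist":-1,"grip":-1},{"dx":0,"dy":0,"dz":0,"twist":-2,"grip":-1},{"dx":0,"dy":0,"dz":0,"twist":-3,"grip":-1},{"dx":0,"dy":0,"dz":0,"twist":-4,"grip":-1},{"dx":0,"dy":0,"dz":0,"twist":-5,"grip":-1}]' >/dev/null;sh m.sh || exit
python3 -m crank '[{"dx":0,"dy":0,"dz":0,"twist":-1,"grip":-1},{"dx":0,"dy":0,"dz":0,"twist":-2,"grip":-1},{"dx":0,"dy":0,"dz":0,"twist":-3,"grip":-1},{"dx":0,"dy":0,"dz":0,"twist":-4,"grip":-1},{"dx":0,"dy":0,"dz":0,"twist":-5,"grip":-1}]'>/dev/null;sh m.sh || exit
python3 -m crank '[{"dx":0,"dy":0,"dz":0,"twist":-1,"grip":-1},{"dx":0,"dy":0,"dz":0,"twist":-2,"grip":-1},{"dx":0,"dy":0,"dz":0,"twist":-3,"grip":-1},{"dx":0,"dy":0,"dz":0,"twist":-4,"grip":-1},{"dx":0,"dy":0,"dz":0,"twist":-5,"grip":-1}]'>/dev/null;sh m.sh || exit
python3 -m crank '[{"dx":0,"dy":0,"dz":0,"twist":-1,"grip":-1},{"dx":0,"dy":0,"dz":0,"twist":-2,"grip":-1},{"dx":0,"dy":0,"dz":0,"twist":-3,"grip":-1},{"dx":0,"dy":0,"dz":0,"twist":-4,"grip":-1},{"dx":0,"dy":0,"dz":0,"twist":-5,"grip":-1}]'>/dev/null;sh m.sh
```

```text
yaw -110.48 M [ 1.295 -2.083  0.043] F [ 6.   3.7 -1.3] w 0.0285
yaw -115.45 M [ 0.853 -2.439  0.23 ] F [ 6.8  2.5 -3.4] w 0.0284
yaw -120.46 M [ 0.585 -2.675  0.206] F [ 7.3  1.1 -2.9] w 0.0286
yaw -125.46 M [ 0.303 -2.65   0.097] F [ 7.9  1.1 -2.4] w 0.0289
yaw -130.48 M [ 1.271 -2.259  0.074] F [ 6.3  2.4 -1.3] w 0.0287
yaw -135.48 M [ 1.258 -2.294 -0.018] F [ 6.5  2.8 -1.5] w 0.0287
```

```bash
python3 -m crank '[{"dx":0,"dy":0,"dz":0,"twist":-1,"grip":-1},{"dx":0,"dy":0,"dz":0,"twist":-2,"grip":-1},{"dx":0,"dy":0,"dz":0,"twist":-3,"grip":-1},{"dx":0,"dy":0,"dz":0,"twist":-4,"grip":-1},{"dx":0,"dy":0,"dz":0,"twist":-5,"grip":-1}]' >/dev/null;sh m.sh || exit
python3 -m crank '[{"dx":0,"dy":0,"dz":0,"twist":-1,"grip":-1},{"dx":0,"dy":0,"dz":0,"twist":-2,"grip":-1},{"dx":0,"dy":0,"dz":0,"twist":-3,"grip":-1},{"dx":0,"dy":0,"dz":0,"twist":-4,"grip":-1},{"dx":0,"dy":0,"dz":0,"twist":-5,"grip":-1}]'>/dev/null;sh m.sh || exit
python3 -m crank '[{"dx":0,"dy":0,"dz":0,"twist":-1,"grip":-1},{"dx":0,"dy":0,"dz":0,"twist":-2,"grip":-1},{"dx":0,"dy":0,"dz":0,"twist":-3,"grip":-1},{"dx":0,"dy":0,"dz":0,"twist":-4,"grip":-1},{"dx":0,"dy":0,"dz":0,"twist":-5,"grip":-1}]' >/dev/null;sh m.sh || exit
python3 -m crank '[{"dx":0,"dy":0,"dz":0,"twist":-1,"grip":-1},{"dx":0,"dy":0,"dz":0,"twist":-2,"grip":-1},{"dx":0,"dy":0,"dz":0,"twist":-3,"grip":-1},{"dx":0,"dy":0,"dz":0,"twist":-4,"grip":-1},{"dx":0,"dy":0,"dz":0,"twist":-5,"grip":-1}]'>/dev/null;sh m.sh || exit
python3 -m crank '[{"dx":0,"dy":0,"dz":0,"twist":-1,"grip":-1},{"dx":0,"dy":0,"dz":0,"twist":-2,"grip":-1},{"dx":0,"dy":0,"dz":0,"twist":-3,"grip":-1},{"dx":0,"dy":0,"dz":0,"twist":-4,"grip":-1},{"dx":0,"dy":0,"dz":0,"twist":-5,"grip":-1}]'>/dev/null;sh m.sh || exit
python3 -m crank '[{"dx":0,"dy":0,"dz":0,"twist":-1,"grip":-1},{"dx":0,"dy":0,"dz":0,"twist":-2,"grip":-1},{"dx":0,"dy":0,"dz":0,"twist":-3,"grip":-1},{"dx":0,"dy":0,"dz":0,"twist":-4,"grip":-1},{"dx":0,"dy":0,"dz":0,"twist":-5,"grip":-1}]'>/dev/null;sh m.sh
```

```text
yaw -140.48 M [ 1.121 -2.316 -0.038] F [ 5.7  2.2 -2.2] w 0.0288
yaw -145.47 M [ 1.059 -2.294  0.026] F [ 6.1  2.9 -2.3] w 0.0286
yaw -150.47 M [ 8.310e-01 -2.412e+00  1.000e-03] F [ 7.   1.7 -0.4] w 0.0282
yaw -155.47 M [ 6.860e-01 -2.526e+00 -2.000e-03] F [ 6.7  2.1 -1.1] w 0.0281
yaw -160.47 M [ 0.424 -2.582  0.025] F [ 6.9  1.6 -1.2] w 0.0288
yaw -165.44 M [-0.948 -2.831  0.229] F [ 7.5 -2.2 -2.1] w 0.0286
```

```bash
python3 -m crank '[{"dx":0,"dy":0,"dz":0,"twist":-1,"grip":-1},{"dx":0,"dy":0,"dz":0,"twist":-2,"grip":-1},{"dx":0,"dy":0,"dz":0,"twist":-3,"grip":-1},{"dx":0,"dy":0,"dz":0,"twist":-3,"grip":-1},{"dx":0,"dy":0,"dz":0,"twist":-3,"grip":-1}]' >/dev/null;sh m.sh
python3 - <<'E'
from h import *
f=arm.grab_frame("wrist");t=arm.grab_frame("side")
cv2.imwrite("pics/d2.png",np.hstack([f[...,::-1][:,80:560],cv2.resize(t[160:230,240:296,::-1],(320,400))]))
E
```

```text
yaw -168.38 M [-1.397 -3.055  0.335] F [ 7.4 -2.8 -1.3] w 0.0286
```

View pics/d2.png

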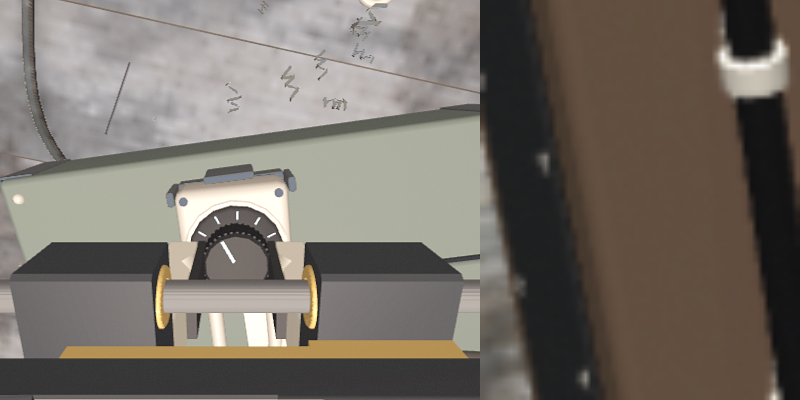

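The white line keeps its place against the fingers, so nothing has slipped. The moment is above the click level and comes out of step with the 30° pitch, which suggests the dial is caught. I relax the twist, let go, lift and look at the shackle.

```bash
python3 -m crank '[{"dx":0,"dy":0,"dz":0,"twist":1,"grip":-1},{"dx":0,"dy":0,"dz":0,"twist":2,"grip":-1},{"dx":0,"dy":0,"dz":0,"twist":3,"grip":-1},{"dx":0,"dy":0,"dz":0,"twist":3.5,"grip":-1},{"dx":0,"dy":0,"dz":0,"twist":3.5,"grip":-1}]' >/dev/null;sh m.sh 
python3 -m crank '[{"dx":0,"dy":0,"dz":0,"twist":0,"grip":0.3},{"dx":0,"dy":0,"dz":0,"twist":0,"grip":0.3},{"dx":0,"dy":0,"dz":0,"twist":0,"grip":0.3},{"dx":0,"dy":0,"dz":0,"twist":0,"grip":0.3},{"dx":0,"dy":0,"dz":0.01,"twist":0,"grip":0.3}]' 
python3 -m crank '[{"dx":0,"dy":0,"dz":0.03,"twist":1,"grip":0.06},{"dx":0.01,"dy":0.003,"dz":0.06,"twist":2,"grip":0.06},{"dx":0.03,"dy":0.01,"dz":0.08,"twist":3,"grip":0.06},{"dx":0.05,"dy":0.018,"dz":0.09,"twist":4,"grip":0.06},{"dx":0.065,"dy":0.023,"dz":0.09,"twist":4.5,"grip":0.06}]'
python3 - <<'E'
from h import *
for _ in range(5): arm.grab_frame("top")
s=arm.get_state()
f=arm.grab_frame("wrist");print(s["t"],s["eef_pos"],s["ee_rot"],s["width"],abs(s["qd"]).max())
cv2.imwrite("pics/w4.png",cv2.resize(f[40:230,200:430,::-1],None,fx=3.1,fy=3.1,interpolation=cv2.INTER_CUBIC))
np.save("w4s.npy",np.r_[s["eef_pos"],s["ee_rot"]])
E
```

```text
yaw -164.87 M [-0.481 -2.783  0.112] F [ 7.3 -0.5 -1.3] w 0.0285
t: 16.9
eef_pos: [0.5239, -0.095, 0.116]
ee_rot: [3.141, -0.004, -2.879]
force: [-0.4, 0.0, -0.2]
width: 0.0544
gripper_force: 0.0
t: 17.32
eef_pos: [0.5934, -0.0714, 0.212]
ee_rot: [-3.14, 0.006, -2.798]
force: [0.3, -0.4, -0.9]
width: 0.0464
gripper_force: 0.0
17.5667 [ 0.58992487 -0.07190786  0.20741566] [ 3.14128666e+00 -1.18504872e-03 -2.79991686e+00] 0.04665246388922004 0.010272728537781335
```

View pics/w4.png

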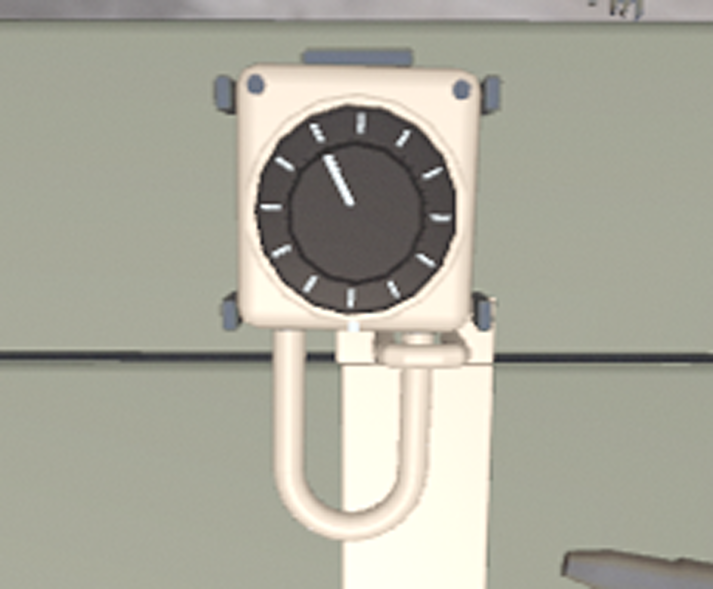

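The crop shows the shackle crown now at (352,541) with the body edge at row 328. The exposed length ratio grew from about 40 mm to 49 mm, so the shackle has sprung out about 9 mm and the dial is caught. The knob line points up-left at (325,155).

Run:
```python
from h import *
a=np.load("w4s.npy");s=dict(eef_pos=a[:3],ee_rot=a[3:])
g=lambda x,y,z:ray("wrist",x/3.1+200,y/3.1+40,z,s)
cr=g(352,541,.087);k=g(355,213,.1195);l=(g(273,430,.087)+g(430,430,.087))/2
u=np.array([np.cos(np.radians(19.6)),np.sin(np.radians(19.6)),0])
print("crown",cr,"knob",k,"dist",(cr-k)@u,"legs mid",l,"width",np.linalg.norm(g(273,430,.087)-g(430,430,.087)))
gp=cr-.023*u;print("grip",gp,"from knob",k+u*(.028+.032))
st=g(423,355,.1);print("staple",(st-k)@u)
print("delta",gp-a[:3],np.cross(u,gp-k)[2])
```

```text
crown [ 0.6051173  -0.06816276  0.087     ] knob [ 0.52546299 -0.09544664  0.1195    ] dist 0.08419135010661914 legs mid [ 0.57715464 -0.0782009   0.087     ] width 0.039944746109076425
grip [ 0.58344998 -0.07587815  0.087     ] from knob [ 0.58198644 -0.07531954  0.1195    ]
staple 0.0333352197318811
delta [-0.00647489 -0.00397029 -0.12041566] -0.0010171866664066033
```

```bash
python3 -m crank '[{"dx":-0.007,"dy":-0.004,"dz":-0.02,"twist":0,"grip":0.06},{"dx":-0.007,"dy":-0.004,"dz":-0.045,"twist":0,"grip":0.06},{"dx":-0.007,"dy":-0.004,"dz":-0.07,"twist":0,"grip":0.06},{"dx":-0.007,"dy":-0.004,"dz":-0.085,"twist":0,"grip":0.06},{"dx":-0.007,"dy":-0.004,"dz":-0.1,"twist":0,"grip":0.06}]' 
python3 -m crank '[{"dx":0,"dy":0,"dz":-0.007,"twist":0,"grip":0.06},{"dx":0,"dy":0,"dz":-0.015,"twist":0,"grip":0.06},{"dx":0,"dy":0,"dz":-0.022,"twist":0,"grip":0.06},{"dx":0,"dy":0,"dz":-0.03,"twist":0,"grip":0.06},{"dx":0,"dy":0,"dz":-0.03,"twist":0,"grip":0.06}]' 
python3 -m crank '[{"dx":0,"dy":0,"dz":0,"twist":0,"grip":-0.1},{"dx":0,"dy":0,"dz":0,"twist":0,"grip":-0.3},{"dx":0,"dy":0,"dz":0,"twist":0,"grip":-0.3},{"dx":0,"dy":0,"dz":0,"twist":0,"grip":-0.3},{"dx":0,"dy":0,"dz":0,"twist":0,"grip":-0.3}]' 25
```

```text
t: 18.03
eef_pos: [0.5824, -0.0762, 0.1065]
ee_rot: [3.141, -0.001, -2.8]
force: [0.2, -0.2, 0.3]
width: 0.0464
gripper_force: 0.0
t: 18.45
eef_pos: [0.583, -0.0758, 0.0764]
ee_rot: [3.141, -0.001, -2.8]
force: [0.3, -0.3, -0.3]
width: 0.0463
gripper_force: 0.0
t: 18.87
eef_pos: [0.5841, -0.0757, 0.0779]
ee_rot: [-3.141, 0.001, -2.799]
force: [0.3, -1.1, -0.9]
width: 0.039
gripper_force: 25.0
```

Gripped. I pull in two stages while watching the force.

```bash
python3 -m crank '[{"dx":0.003,"dy":0.001,"dz":0,"twist":0,"grip":-0.3},{"dx":0.006,"dy":0.002,"dz":0,"twist":0,"grip":-0.3},{"dx":0.009,"dy":0.0032,"dz":0,"twist":0,"grip":-0.3},{"dx":0.012,"dy":0.0043,"dz":0,"twist":0,"grip":-0.3},{"dx":0.015,"dy":0.0053,"dz":0,"twist":0,"grip":-0.3}]' 
python3 -m crank '[{"dx":0.001,"dy":0.0004,"dz":0,"twist":0,"grip":-0.3},{"dx":0.002,"dy":0.0007,"dz":0,"twist":0,"grip":-0.3},{"dx":0.003,"dy":0.001,"dz":0,"twist":0,"grip":-0.3},{"dx":0.004,"dy":0.0014,"dz":0,"twist":0,"grip":-0.3},{"dx":0.004,"dy":0.0014,"dz":0,"twist":0,"grip":-0.3}]' 
python3 -m crank '[{"dx":0.0005,"dy":0.0002,"dz":0,"twist":0,"grip":-0.3},{"dx":0.001,"dy":0.0004,"dz":0,"twist":0,"grip":-0.3},{"dx":0.0015,"dy":0.0005,"dz":0,"twist":0,"grip":-0.3},{"dx":0.002,"dy":0.0007,"dz":0,"twist":0,"grip":-0.3},{"dx":0.002,"dy":0.0007,"dz":0,"twist":0,"grip":-0.3}]'
```

```text
t: 19.28
eef_pos: [0.5985, -0.0706, 0.0774]
ee_rot: [3.141, -0.001, -2.8]
force: [-2.5, -2.7, 0.6]
width: 0.039
gripper_force: 25.0
t: 19.7
eef_pos: [0.6026, -0.069, 0.0774]
ee_rot: [3.141, -0.001, -2.8]
force: [-4.3, -0.9, 0.3]
width: 0.0392
gripper_force: 25.0
t: 20.12
eef_pos: [0.6047, -0.0683, 0.0775]
ee_rot: [3.141, -0.0, -2.8]
force: [-3.9, -0.7, -0.2]
width: 0.0388
gripper_force: 25.0
```

```bash
python3 -m crank '[{"dx":0.0005,"dy":0.0002,"dz":0,"twist":0,"grip":-0.3},{"dx":0.001,"dy":0.0004,"dz":0,"twist":0,"grip":-0.3},{"dx":0.0015,"dy":0.0005,"dz":0,"twist":0,"grip":-0.3},{"dx":0.002,"dy":0.0007,"dz":0,"twist":0,"grip":-0.3},{"dx":0.002,"dy":0.0007,"dz":0,"twist":0,"grip":-0.3}]'
python3 -m crank '[{"dx":0.0005,"dy":0.0002,"dz":0,"twist":0,"grip":-0.3},{"dx":0.001,"dy":0.0004,"dz":0,"twist":0,"grip":-0.3},{"dx":0.001,"dy":0.0004,"dz":0,"twist":0,"grip":-0.3},{"dx":0.001,"dy":0.0004,"dz":0,"twist":0,"grip":-0.3},{"dx":0.001,"dy":0.0004,"dz":0,"twist":0,"grip":-0.3}]'
```

```text
t: 20.53
eef_pos: [0.6054, -0.068, 0.0772]
ee_rot: [3.141, -0.003, -2.8]
force: [-7.4, -1.4, 1.4]
width: 0.0389
gripper_force: 25.0
t: 20.95
eef_pos: [0.6054, -0.0679, 0.077]
ee_rot: [3.141, -0.005, -2.8]
force: [-10.0, -1.7, 3.4]
width: 0.0389
gripper_force: 25.0
```

The stop is reached: the position is stalled and the force has risen to 10 N. I relieve it, let go, lift and move over the lock body.

```bash
python3 -m crank '[{"dx":-0.0015,"dy":-0.0005,"dz":0,"twist":0,"grip":-0.3},{"dx":-0.0025,"dy":-0.0009,"dz":0,"twist":0,"grip":-0.3},{"dx":-0.0025,"dy":-0.0009,"dz":0,"twist":0,"grip":0.06},{"dx":-0.0025,"dy":-0.0009,"dz":0,"twist":0,"grip":0.06},{"dx":-0.0025,"dy":-0.0009,"dz":0,"twist":0,"grip":0.06}]' 
python3 -m crank '[{"dx":0,"dy":0,"dz":0,"twist":0,"grip":0.06},{"dx":0,"dy":0,"dz":0.015,"twist":0,"grip":0.06},{"dx":0,"dy":0,"dz":0.035,"twist":0,"grip":0.06},{"dx":0,"dy":0,"dz":0.06,"twist":0,"grip":1},{"dx":0,"dy":0,"dz":0.085,"twist":0,"grip":1}]' 
python3 -m crank '[{"dx":-0.02,"dy":-0.007,"dz":0,"twist":0,"grip":1},{"dx":-0.04,"dy":-0.014,"dz":0,"twist":0,"grip":1},{"dx":-0.06,"dy":-0.021,"dz":0,"twist":0,"grip":1},{"dx":-0.07,"dy":-0.025,"dz":0,"twist":0,"grip":1},{"dx":-0.078,"dy":-0.027,"dz":0,"twist":0,"grip":1}]'
python3 -m crank '[{"dx":0,"dy":0,"dz":0,"twist":0,"grip":1},{"dx":0,"dy":0,"dz":0,"twist":0,"grip":1},{"dx":0,"dy":0,"dz":0,"twist":0,"grip":1},{"dx":0,"dy":0,"dz":0,"twist":0,"grip":1},{"dx":0,"dy":0,"dz":0,"twist":0,"grip":1}]'
python3 - <<'E'
from h import *
s=arm.get_state();f=arm.grab_frame("wrist");print(s["eef_pos"],s["ee_rot"])
cv2.imwrite("pics/w5.png",f[...,::-1])
np.save("w5s.npy",np.r_[s["eef_pos"],s["ee_rot"]])
E
```

```text
t: 21.37
eef_pos: [0.6068, -0.0678, 0.0782]
ee_rot: [-3.141, 0.003, -2.799]
force: [-0.2, 0.0, -0.4]
width: 0.0459
gripper_force: 0.0
t: 21.78
eef_pos: [0.6055, -0.0681, 0.1633]
ee_rot: [-3.141, -0.0, -2.799]
force: [0.8, 0.0, 0.2]
width: 0.0547
gripper_force: 0.0
t: 22.2
eef_pos: [0.5269, -0.0955, 0.1631]
ee_rot: [-3.141, 0.001, -2.8]
force: [0.6, -0.1, -0.5]
width: 0.0857
gripper_force: 0.0
t: 22.62
eef_pos: [0.5279, -0.0949, 0.1623]
ee_rot: [3.142, -0.0, -2.799]
force: [0.5, 0.3, 0.1]
width: 0.0875
gripper_force: 0.0
[ 0.52788046 -0.09488124  0.16226748] [ 3.14157705e+00 -3.28830373e-04 -2.79929927e+00]
```

View pics/w5.png

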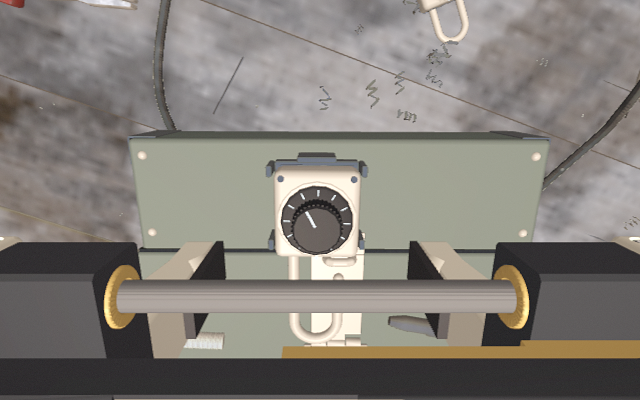

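The view shows the open lock in its seat, the knob at (318,228), the crown now at (315,335) and the staple eye at (340,262) with the short leg clear of it. Next I descend over the body and grip it across y.

```bash
python3 -m crank '[{"dx":0,"dy":0,"dz":-0.02,"twist":0,"grip":1},{"dx":0,"dy":0,"dz":-0.04,"twist":0,"grip":1},{"dx":0,"dy":0,"dz":-0.06,"twist":0,"grip":1},{"dx":0,"dy":0,"dz":-0.073,"twist":0,"grip":1},{"dx":0,"dy":0,"dz":-0.083,"twist":0,"grip":1}]' 
python3 -m crank '[{"dx":0,"dy":0,"dz":0,"twist":0,"grip":0.6},{"dx":0,"dy":0,"dz":0,"twist":0,"grip":0.3},{"dx":0,"dy":0,"dz":0,"twist":0,"grip":-0.2},{"dx":0,"dy":0,"dz":0,"twist":0,"grip":-0.2},{"dx":0,"dy":0,"dz":0,"twist":0,"grip":-0.2}]' 45
python3 -m crank '[{"dx":0,"dy":0,"dz":0,"twist":0,"grip":-0.2},{"dx":0,"dy":0,"dz":0,"twist":0,"grip":-0.2},{"dx":0,"dy":0,"dz":0,"twist":0,"grip":-0.2},{"dx":0,"dy":0,"dz":0,"twist":0,"grip":-0.2},{"dx":0,"dy":0,"dz":0,"twist":0,"grip":-0.2}]'
```

```text
t: 23.08
eef_pos: [0.5268, -0.0951, 0.078]
ee_rot: [3.141, -0.002, -2.8]
force: [0.3, -0.4, -0.2]
width: 0.0878
gripper_force: 0.0
t: 23.5
eef_pos: [0.5279, -0.095, 0.0805]
ee_rot: [-3.141, 0.002, -2.8]
force: [0.3, -0.2, 0.1]
width: 0.0597
gripper_force: 0.0
t: 23.92
eef_pos: [0.5277, -0.095, 0.0804]
ee_rot: [-3.141, 0.001, -2.799]
force: [-1.7, 0.9, 6.3]
width: 0.0556
gripper_force: 45.0
```

```bash
python3 -m crank '[{"dx":0,"dy":0,"dz":0.003,"twist":0,"grip":-0.2},{"dx":0,"dy":0,"dz":0.006,"twist":0,"grip":-0.2},{"dx":0,"dy":0,"dz":0.01,"twist":0,"grip":-0.2},{"dx":0,"dy":0,"dz":0.014,"twist":0,"grip":-0.2},{"dx":0,"dy":0,"dz":0.018,"twist":0,"grip":-0.2}]' 
python3 -m crank '[{"dx":0,"dy":0,"dz":0.008,"twist":0,"grip":-0.2},{"dx":0,"dy":0,"dz":0.016,"twist":0,"grip":-0.2},{"dx":0,"dy":0,"dz":0.026,"twist":0,"grip":-0.2},{"dx":0,"dy":0,"dz":0.036,"twist":0,"grip":-0.2},{"dx":0,"dy":0,"dz":0.046,"twist":0,"grip":-0.2}]'
python3 -m crank '[{"dx":0,"dy":0,"dz":0.015,"twist":0,"grip":-0.2},{"dx":0,"dy":0,"dz":0.03,"twist":0,"grip":-0.2},{"dx":0,"dy":0,"dz":0.045,"twist":0,"grip":-0.2},{"dx":0,"dy":0,"dz":0.06,"twist":0,"grip":-0.2},{"dx":0,"dy":0,"dz":0.075,"twist":0,"grip":-0.2}]'
python3 -m crank '[{"dx":0,"dy":0,"dz":0,"twist":0,"grip":-0.2},{"dx":0,"dy":0,"dz":0,"twist":0,"grip":-0.2},{"dx":0,"dy":0,"dz":0,"twist":0,"grip":-0.2},{"dx":0,"dy":0,"dz":0,"twist":0,"grip":-0.2},{"dx":0,"dy":0,"dz":0,"twist":0,"grip":-0.2}]'
python3 - <<'E'
from h import *
s=arm.get_state();f=arm.grab_frame("wrist");t=arm.grab_frame("top");print(s["eef_pos"],s["ee_rot"],s["force"])
cv2.imwrite("pics/w6.png",np.hstack([f[:,80:560,::-1],cv2.resize(t[120:240,290:386,::-1],(320,400))]))
E
```

```text
t: 24.33
eef_pos: [0.527, -0.0952, 0.0977]
ee_rot: [3.141, -0.001, -2.8]
force: [0.5, -0.5, -4.2]
width: 0.0559
gripper_force: 45.0
t: 24.75
eef_pos: [0.5274, -0.0951, 0.1449]
ee_rot: [-3.141, 0.001, -2.8]
force: [-0.2, -0.8, -3.7]
width: 0.0557
gripper_force: 45.0
t: 25.17
eef_pos: [0.5271, -0.0951, 0.2202]
ee_rot: [-3.142, 0.001, -2.8]
force: [0.4, 0.9, -4.9]
width: 0.0558
gripper_force: 45.0
t: 25.58
eef_pos: [0.5267, -0.0951, 0.2175]
ee_rot: [3.141, -0.002, -2.8]
force: [0.2, 0.2, -5.1]
width: 0.0554
gripper_force: 45.0
[ 0.52669136 -0.09514182  0.21754212] [ 3.14108568e+00 -1.74554541e-03 -2.79969172e+00] [ 0.19448376  0.16907117 -5.13920862]
```

View pics/w6.png

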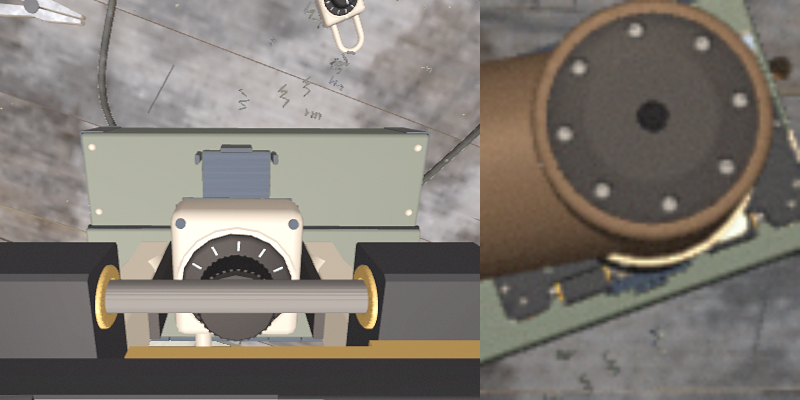

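The lock hangs level in the fingers (front edge at row ~210, where a level lock should appear by projection), 137 mm above the empty seat at (236,175). The load is about 5 N.

```bash
python3 -c "
from station import arm
print(arm.job_done())"
```

```text
the job is handed in; nothing more can be done
None
```

The padlock is open, its shackle is pulled out to the stop, and it is held level, dial up, about 137 mm above its seat; I handed the job in at about 26 s and the tools were not touched.

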